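# Load the tube label reader and hold its run key

### The arm

A 7-joint arm with a two-finger parallel gripper is mounted at the origin on the work surface. World frame = base frame: x ahead of the robot, y to its left, z up, the work surface at z = 0. Lengths are in m, angles in degrees, forces in N, time in s.
With the tool pointing down it reaches from about 0.425 to 1.025 m from the base axis. Payload 3.6 kg.
Tool frame: the origin (TCP) lies midway between the tips of the shut fingers; the grasp point (between the pads) lies 19 mm behind it; z points along the fingers, y is the line along which they close (so a half turn about z gives the same grasp; the last joint's range is limited). The gripper opens to 85 mm and grips with 20 to 120 N. Pads are 22 mm wide; open, the fingers measure 114 mm over their backs; the gripper's body (76 mm by 85 mm) begins 54 mm behind the grasp point. The pads swing forward as they close: fully open they stand 13 mm farther back than shut.
Start: joints at [64.544, 33.873, 2.773, 92.16, -1.908, 54.013, -1.931], TCP at [0.249, -0.681, 0.231] pointing down, gripper open.
Joint ranges: [-153.93, 153.93], [-27.13, 128.08], [-72.61, 78.16], [10.71, 143.7], [-87.88, 267.88], [4.46, 118.87], [-176.78, 176.78]. Speed limits (degrees/s): [147.25, 147.25, 180, 180, 180, 180, 180].

### API

Orientations are given as a 3x3 rotation matrix whose columns are the frame's x, y, z axes.
In Python, from rig import env gives the robot as it stands.
- The arm moves only by the tool send_rows, never from a script. Its argument "motion" is a list of rows, each an object with "jaw": the opening, from -1 (shut) to 1 (fully open); "linear": the shift along the tool's x, y, z in units of 0.025 m (1.0 is 0.025 m), a list of three; "twist": the turn about the tool's z in units of 4 degrees (1.0 is 4 degrees). A call has 1 to 20 rows; each row shifts and turns the commanded pose from where the row before left it, along the tool's axes as they then stand; what a row does not reach is not made up. A row lasts 1/12 s, in which the tool goes at most 41.7 mm and 7.16 degrees, less where a joint would pass 70% of its speed; a pose out of reach is approached as far as the arm can. A call with a number of a shift or a turn outside -1 to 1 is refused whole. A call with a gripper value outside its range is refused whole. The fingers move at their own pace and stop on an object; "force" is the grip in N (left out, the last holds). Time passes only in rows, so rows that do not move let the fingers close. It gives the time, the measured TCP pose, the force, the opening and the grip force at its end, in the units of the state.
- env.read_state(): the state, without advancing time (a new reading comes with each control period).
- env.snapshot(name): name is "scene" or "top"; returns a dict with "frame" (480x640x3 uint8, red, green, blue), "intrinsics" (3x3 intrinsics, pixels), "D" ([k1, k2, p1, p2, k3] as OpenCV has them; the pictures are not rectified), "R" (3x3) and "t" (3): a world point X has camera coordinates R X + t. Camera axes: x right, y down, z forward; pixel columns grow to the right and rows downward; lengths in m; the calibration is good to about 2 mm. A picture is of the moment at which its call begins. There is no depth.
- env.sign_off(): hands the job in; it is judged then, once.
Trained networks look in the newest picture that a camera, given by its name, has taken for a name from the list of things; names that differ only in an ending like _2 or _b are one class to them, and where a whole thing is asked for, a point or a joint stands for the part that bears it (a point fixed in the world has none). Each returns a list of dicts, best first, with "p" (0 to 1); they miss things now and then, are a little off and sometimes report something else, mostly with a low value. They report only what shows in the picture. A call takes as long as a camera call. They do not tell look-alikes from the thing itself.
- env.search_frame(camera, label): "location" ([x, y, z] in m, in world coordinates, good to about 4 mm: the middle of the surface that is visible of it).
- env.trace(camera, label): "mask" (480x640 bool, what is visible of it).
- env.mark_of(camera, label): "location" ([x, y, z] in m, in world coordinates, good to about 4 mm: a listed point, or the origin of a listed thing).
The state is a dict: "time": time; "joints": joint angles; "qvel": joint speeds; "effort": joint torques, N m; "tcp_pos": TCP position; "tcp_rot": TCP orientation; "force": force on the tool from outside, world axes, zero at the start; "torque": the same for the moment, N m; "opening": finger opening in m; "grip_force": force on a finger pad.
Only numpy, scipy, OpenCV 4.12 (cv2) and the standard library are available. Lean on these libraries where they do the work, as an engineer would, in place of code of your own. Each camera call takes 0.05 s, during which the arm holds its last target. There are 200 camera calls.

### The job

Lay the two loose sample tubes flat in the two V-cradles of the label reader, one in each, both with the hexagonal cap towards the reader's round push key, and let go of them. Only when both lie there, press the sprung key with the fingertips about halfway down (10 mm of its 20 mm travel; do not push it near the bottom, that cancels the reading) and finish while still holding it there. Leave the tape roll, the carton and the pen pot alone.

Things in the scene. Friction and masses are not known exactly. Their poses are not given: they have to be found in the camera images.
- tube_1: Loose identical sample tube, 120 mm long, about 30 g. Origin at mid-length on its axis, own +x along the axis to the cap. Along x (mm): foot disc 20 dia -60 to -54; white round body 16 dia -54 to +35 (grip here); grey hexagonal cap, 20 across flats, +35 to +60. Starts lying level on the counter, axis 10 mm up, pointing almost any way.
- tube_2: Loose identical sample tube, 120 mm long, about 30 g. Origin at mid-length on its axis, own +x along the axis to the cap. Along x (mm): foot disc 20 dia -60 to -54; white round body 16 dia -54 to +35 (grip here); grey hexagonal cap, 20 across flats, +35 to +60. Starts lying level on the counter, axis 10 mm up, pointing almost any way.
- tube_1_cap (a point): Centre of tube_1's cap, on the axis 47.5 mm from the tube's origin.
- tube_2_cap (a point): Centre of tube_2's cap, on the axis 47.5 mm from the tube's origin.
- reader: Label reader, fixed to the counter; its place and yaw vary. Origin at counter height midway between the two cradles; +x towards the key. Grey deck 6 mm thick, x -75 to +150 mm, y -75 to +75 mm. White housing on it, x 77 to 147 mm, y -55 to +55 mm, top 50 mm above the counter. The key stands on the housing at x = 112 mm, y = 0.
- cradle_a (a point): Middle of the left-hand V-cradle (reader y = +37 mm), 24 mm above the counter: a seated tube's origin lies here. +x along the cradle to the key. Two 45 degree V saddles, 8 mm thick, at x = -43 and +24 mm carry the 16 mm tube body; their tops are 6 mm above and 17 mm to each side of this point. Between them the fingers have room down to the deck, 18 mm below this point.
- cradle_b (a point): Middle of the right-hand V-cradle (reader y = -37 mm), parallel to cradle_a, of the same build and height, 74 mm away; +x along the cradle to the key. In both, cap and foot hang outside the saddles with 7 mm of lengthways play each way; a tube turned end for end does not fit.
- key_head: Grey mushroom head of the push key, disc 36 mm dia, 8 mm thick, on a thin steel stem. Origin at the centre of its flat top face, 84 mm above the counter when released; it goes straight down as pressed.
- key (a joint): Travel of the key in m: 0 released, 0.020 fully down. It springs back when let go. About 3 N to start moving, 6 N at 10 mm, 9 N at 20 mm.
- tape: Bystander: white tape roll lying flat, 90 mm dia, 24 mm high; origin at the centre of its underside.
- carton: Bystander: small closed cardboard carton 70 x 100 x 40 mm high; origin at the centre of its underside.
- pen_pot: Bystander: empty grey pen pot, 72 mm dia, 90 mm high; origin at the centre of its underside.
There are look-alikes about, which are no part of the job. What is shaped like the tube_1 but green is not meant. Leave any pink look-alike of the tube_2 alone.

How it is judged (in metres and radians):
On the way, in this order (a step that is already met when the one before it is completed fails the run):
1. both tubes lie in the cradles, one in each, caps towards the key, let go and at rest ((((x of tube_1 in the frame of cradle_a between -0.012 and 0.012 m and y of tube_1 in the frame of cradle_a between -0.004 and 0.004 m and z of tube_1 in the frame of cradle_a between -0.004 and 0.004 m and x of tube_1_cap in the frame of cradle_a above 0.03 m and y of tube_1_cap in the frame of cradle_a between -0.006 and 0.006 m and z of tube_1_cap in the frame of cradle_a between -0.005 and 0.005 m) and (x of tube_2 in the frame of cradle_b between -0.012 and 0.012 m and y of tube_2 in the frame of cradle_b between -0.004 and 0.004 m and z of tube_2 in the frame of cradle_b between -0.004 and 0.004 m and x of tube_2_cap in the frame of cradle_b above 0.03 m and y of tube_2_cap in the frame of cradle_b between -0.006 and 0.006 m and z of tube_2_cap in the frame of cradle_b between -0.005 and 0.005 m)) or ((x of tube_1 in the frame of cradle_b between -0.012 and 0.012 m and y of tube_1 in the frame of cradle_b between -0.004 and 0.004 m and z of tube_1 in the frame of cradle_b between -0.004 and 0.004 m and x of tube_1_cap in the frame of cradle_b above 0.03 m and y of tube_1_cap in the frame of cradle_b between -0.006 and 0.006 m and z of tube_1_cap in the frame of cradle_b between -0.005 and 0.005 m) and (x of tube_2 in the frame of cradle_a between -0.012 and 0.012 m and y of tube_2 in the frame of cradle_a between -0.004 and 0.004 m and z of tube_2 in the frame of cradle_a between -0.004 and 0.004 m and x of tube_2_cap in the frame of cradle_a above 0.03 m and y of tube_2_cap in the frame of cradle_a between -0.006 and 0.006 m and z of tube_2_cap in the frame of cradle_a between -0.005 and 0.005 m))) and contact force between each of tube_1, tube_2 and the arm below 0.1 N and contact force between each of tube_1, tube_2 and the fingers below 0.1 N and linear speed of each of tube_1, tube_2 below 0.02 m/s), for 0.2 s.
2. the key is held about halfway down by the fingers ((((x of tube_1 in the frame of cradle_a between -0.012 and 0.012 m and y of tube_1 in the frame of cradle_a between -0.004 and 0.004 m and z of tube_1 in the frame of cradle_a between -0.004 and 0.004 m and x of tube_1_cap in the frame of cradle_a above 0.03 m and y of tube_1_cap in the frame of cradle_a between -0.006 and 0.006 m and z of tube_1_cap in the frame of cradle_a between -0.005 and 0.005 m) and (x of tube_2 in the frame of cradle_b between -0.012 and 0.012 m and y of tube_2 in the frame of cradle_b between -0.004 and 0.004 m and z of tube_2 in the frame of cradle_b between -0.004 and 0.004 m and x of tube_2_cap in the frame of cradle_b above 0.03 m and y of tube_2_cap in the frame of cradle_b between -0.006 and 0.006 m and z of tube_2_cap in the frame of cradle_b between -0.005 and 0.005 m)) or ((x of tube_1 in the frame of cradle_b between -0.012 and 0.012 m and y of tube_1 in the frame of cradle_b between -0.004 and 0.004 m and z of tube_1 in the frame of cradle_b between -0.004 and 0.004 m and x of tube_1_cap in the frame of cradle_b above 0.03 m and y of tube_1_cap in the frame of cradle_b between -0.006 and 0.006 m and z of tube_1_cap in the frame of cradle_b between -0.005 and 0.005 m) and (x of tube_2 in the frame of cradle_a between -0.012 and 0.012 m and y of tube_2 in the frame of cradle_a between -0.004 and 0.004 m and z of tube_2 in the frame of cradle_a between -0.004 and 0.004 m and x of tube_2_cap in the frame of cradle_a above 0.03 m and y of tube_2_cap in the frame of cradle_a between -0.006 and 0.006 m and z of tube_2_cap in the frame of cradle_a between -0.005 and 0.005 m))) and value of joint key between 0.006 and 0.014 m and contact force between key_head and the fingers above 1 N), for 0.5 s.
At the end, for the whole second after the job is handed in: Each cradle holds one tube, lying in its Vs within 4 mm sideways and in height and 12 mm lengthways, cap end towards the key, touched by no part of the robot and at rest; the fingers press the key head with more than 1 N and hold its travel steady between 6 and 14 mm (all of step 2 and contact force between each of tube_1, tube_2 and the arm below 0.1 N and contact force between each of tube_1, tube_2 and the fingers below 0.1 N and linear speed of each of tube_1, tube_2 below 0.02 m/s and velocity of joint key between -0.01 and 0.01 m/s); the arm keeps its last pose, push and grip.
It fails at once if the key is pressed (over 4 mm) before both tubes lie in the cradles (value of joint key above 0.004 m and not (((x of tube_1 in the frame of cradle_a between -0.012 and 0.012 m and y of tube_1 in the frame of cradle_a between -0.004 and 0.004 m and z of tube_1 in the frame of cradle_a between -0.004 and 0.004 m and x of tube_1_cap in the frame of cradle_a above 0.03 m and y of tube_1_cap in the frame of cradle_a between -0.006 and 0.006 m and z of tube_1_cap in the frame of cradle_a between -0.005 and 0.005 m) and (x of tube_2 in the frame of cradle_b between -0.012 and 0.012 m and y of tube_2 in the frame of cradle_b between -0.004 and 0.004 m and z of tube_2 in the frame of cradle_b between -0.004 and 0.004 m and x of tube_2_cap in the frame of cradle_b above 0.03 m and y of tube_2_cap in the frame of cradle_b between -0.006 and 0.006 m and z of tube_2_cap in the frame of cradle_b between -0.005 and 0.005 m)) or ((x of tube_1 in the frame of cradle_b between -0.012 and 0.012 m and y of tube_1 in the frame of cradle_b between -0.004 and 0.004 m and z of tube_1 in the frame of cradle_b between -0.004 and 0.004 m and x of tube_1_cap in the frame of cradle_b above 0.03 m and y of tube_1_cap in the frame of cradle_b between -0.006 and 0.006 m and z of tube_1_cap in the frame of cradle_b between -0.005 and 0.005 m) and (x of tube_2 in the frame of cradle_a between -0.012 and 0.012 m and y of tube_2 in the frame of cradle_a between -0.004 and 0.004 m and z of tube_2 in the frame of cradle_a between -0.004 and 0.004 m and x of tube_2_cap in the frame of cradle_a above 0.03 m and y of tube_2_cap in the frame of cradle_a between -0.006 and 0.006 m and z of tube_2_cap in the frame of cradle_a between -0.005 and 0.005 m)))).
It fails at once if the key is pushed near the bottom (over 17 mm) (value of joint key above 0.017 m).
It fails at once if a bystander is shifted more than 20 mm (distance of any of tape, carton, pen_pot from where it was at the start of the episode above 0.02 m).
It also fails if it takes over 58 s, if anything falls off the work surface, if the arm or the gripper's body presses on something with over 40 N, if the wrist force passes 120 N, or if a joint passes its speed limit or range.

## Working session

There is one attempt and no reset: what is moved stays moved. The work goes in short steps, Python scripts to look and compute and a tool call to move; the robot and the scene stay as the last step left them, time stands still between calls to the robot, and variables do not carry over. Pictures are saved under pics/ and viewed, at most 10 in all, crops included, and the job is handed in when it is done.

Besides the shell and the picture viewer there is one more tool, called as name([rows], argument=value, ...), one row to a line, values as JSON. send_rows: Moves the arm, as the interface text tells. Shifts and turns lie within -1 to 1; 1 stands for 0.025 m of shift or 4 degrees of turn. Its arguments: {"type":"object","properties":{"motion":{"type":"array","items":{"type":"object","properties":{"jaw":{"type":"number"},"linear":{"type":"array","items":{"type":"number","minimum":-1,"maximum":1}},"twist":{"type":"number","minimum":-1,"maximum":1}}}},"force":{"type":"number"}},"required":["motion"]}

```bash
mkdir -p pics; python3 - <<'E'
from rig import env
import cv2,numpy as np
s=env.read_state();print(s['time'],s['tcp_pos'],np.round(s['tcp_rot'],3).tolist(),s['opening'],s['force'])
for c in("scene","top"):
    f=env.snapshot(c);cv2.imwrite(f"pics/{c}0.png",f["frame"][:,:,::-1])
    print(c,np.round(f["t"],3),np.round(f["R"],3).tolist(),f["intrinsics"].tolist() if hasattr(f["intrinsics"],'tolist') else f["intrinsics"],f["D"])
    for l in("tube_1","tube_1_cap","reader","cradle_a","key_head","tape","carton","pen_pot"):
        print(l,[(np.round(d["location"],3).tolist(),round(d["p"],2)) for d in env.mark_of(c,l)])
E
```

```text
0.0 [ 0.2488596  -0.68006633  0.23011891] [[0.939, 0.344, -0.001], [0.344, -0.939, 0.002], [-0.0, -0.002, -1.0]] 0.08552077646605061 [-0.53617918  0.82558807 -0.25680675]
scene [ 0.222 -0.179  1.338] [[-0.363, 0.932, -0.005], [0.513, 0.196, -0.836], [-0.778, -0.306, -0.549]] [[461.4589112017222, 0.0, 316.58496134813856], [0.0, 461.4589112017222, 238.99187551213979], [0.0, 0.0, 1.0]] [-0.0118846  0.         0.         0.         0.       ]
tube_1 [([0.63, -0.209, 0.011], 0.94), ([0.378, 0.087, 0.01], 0.7), ([0.437, -0.285, 0.007], 0.67), ([0.311, -0.258, 0.01], 0.6), ([0.177, -0.34, 0.005], 0.47)]
tube_1_cap [([0.423, -0.233, 0.008], 0.94), ([0.133, -0.355, 0.013], 0.68), ([0.35, -0.232, 0.009], 0.61)]
reader [([0.585, 0.104, -0.002], 0.65)]
cradle_a [([0.546, 0.103, 0.025], 0.76), ([0.619, 0.097, 0.021], 0.74)]
key_head [([0.587, 0.216, 0.085], 0.9), ([0.626, -0.21, 0.014], 0.64), ([0.584, 0.099, -0.0], 0.5)]
tape [([0.783, -0.103, -0.005], 0.79)]
carton [([0.42, -0.124, -0.003], 0.85)]
pen_pot [([0.688, -0.359, -0.001], 0.84)]
top [-0.061  0.489  1.3  ] [[0.017, -1.0, -0.003], [-0.997, -0.017, -0.071], [0.071, 0.005, -0.997]] [[572.6031906601029, 0.0, 324.1616727611261], [0.0, 572.6031906601029, 230.90712291944138], [0.0, 0.0, 1.0]] [-0.03034075  0.          0.          0.          0.        ]
tube_1 [([0.312, -0.259, 0.007], 0.98), ([0.376, 0.086, 0.007], 0.91), ([0.431, -0.284, 0.01], 0.66), ([0.628, -0.21, 0.014], 0.59), ([0.181, -0.339, 0.014], 0.58)]
tube_1_cap [([0.129, -0.354, 0.008], 0.71), ([0.345, -0.229, 0.007], 0.65), ([0.419, -0.236, 0.011], 0.58)]
reader [([0.579, 0.101, -0.002], 0.71), ([0.782, -0.104, -0.001], 0.62)]
cradle_a [([0.619, 0.1, 0.026], 0.96), ([0.542, 0.104, 0.024], 0.89)]
key_head [([0.583, 0.212, 0.083], 0.65)]
tape [([0.781, -0.102, 0.002], 0.85)]
carton [([0.419, -0.116, -0.002], 0.95)]
pen_pot [([0.691, -0.358, -0.001], 0.98)]
```

View pics/top0.png

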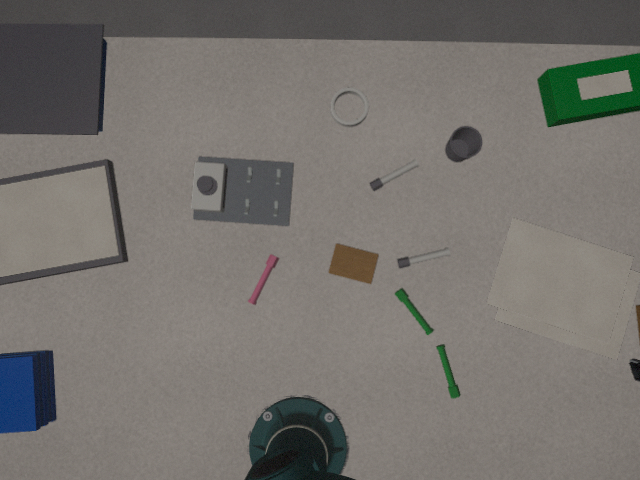

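View pics/scene0.png

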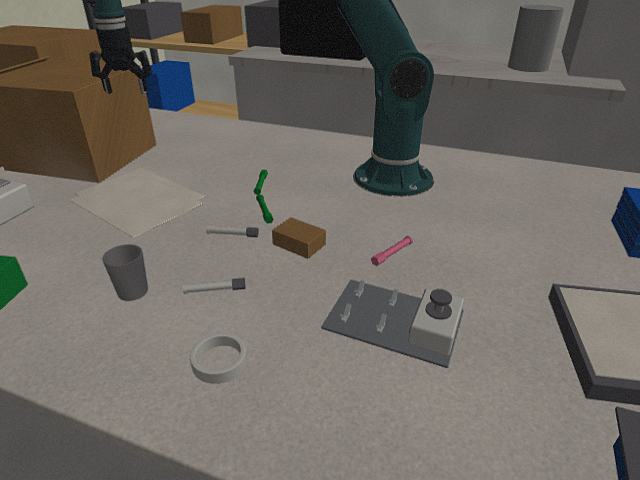

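The top view shows the two real grey/white tubes: one with its cap at (376,184) and foot at (417,162), the other with its cap at (404,262) and foot at (448,250). The reader is at (243,190), with its key at (207,185). The green and pink tubes are decoys. Next I'll fit silhouettes of the models to the traced masks.

```bash
cat > h.py <<'E'
from rig import env
import cv2,numpy as np
from scipy.optimize import minimize
S=4
def proj(f,P):
    rv,_=cv2.Rodrigues(np.asarray(f["R"],float))
    return cv2.projectPoints(np.asarray(P,float),rv,np.asarray(f["t"],float),np.asarray(f["intrinsics"],float),np.asarray(f["D"],float))[0][:,0]
def box(x0,x1,y0,y1,z0,z1): return np.array([[x,y,z] for x in(x0,x1) for y in(y0,y1) for z in(z0,z1)])
a=np.linspace(0,2*np.pi,24,endpoint=False)
def cylx(x0,x1,r): return np.vstack([np.c_[np.full(24,x),r*np.cos(a),r*np.sin(a)] for x in(x0,x1)])
def cylz(cx,r,z0,z1): return np.vstack([np.c_[cx+r*np.cos(a),r*np.sin(a),np.full(24,z)] for z in(z0,z1)])
TUBE=[cylx(-.06,-.054,.01),cylx(-.054,.035,.008),cylx(.035,.06,.0108)]
READER=[box(-.075,.15,-.075,.075,0,.006),box(.077,.147,-.055,.055,.006,.05),cylz(.112,.018,.076,.084),cylz(.112,.005,.05,.08)]
def place(parts,p,z):
    c,s=np.cos(p[2]),np.sin(p[2]);R=np.array([[c,-s,0],[s,c,0],[0,0,1]])
    return [q@R.T+[p[0],p[1],z] for q in parts]
def render(f,parts,roi):
    x0,y0,x1,y1=roi;m=np.zeros(((y1-y0)*S,(x1-x0)*S),np.uint8)
    for q in parts:
        u=(proj(f,q)-[x0,y0]+.5)*S-.5
        h=cv2.convexHull(u.astype(np.float32))
        cv2.fillConvexPoly(m,np.round(h*16).astype(np.int32),1,shift=4)
    return cv2.resize(m.astype(np.float32),(x1-x0,y1-y0),interpolation=cv2.INTER_AREA)
def fit(views,parts,p0,z):
    V=[]
    for f,m in views:
        u=np.vstack([proj(f,q) for q in place(parts,p0,z)])
        r=(*np.maximum(np.floor(u.min(0)-20).astype(int),0),*np.minimum(np.ceil(u.max(0)+20).astype(int),[640,480]))
        V.append((f,m[r[1]:r[3],r[0]:r[2]].astype(np.float32),r))
    def cost(d):
        p=np.array(p0)+np.array(d)*[.01,.01,.1];c=0
        for f,m,r in V:
            g=render(f,place(parts,p,z),r);c+=np.abs(g-m).sum()/m.sum()
        return c
    b=min((minimize(cost,[0,0,0],method="Nelder-Mead",options=dict(initial_simplex=np.array([[0,0,0],[s,0,0],[0,s,0],[0,0,s]]))) for s in(.6,-.6)),key=lambda r:r.fun)
    return np.array(p0)+b.x*[.01,.01,.1],b.fun
def masks(label,p0,z,n=1):
    out=[]
    for c in("top","scene"):
        f=env.snapshot(c);u=proj(f,[[p0[0],p0[1],z]])[0]
        best=None
        for d in env.trace(c,label):
            ys,xs=np.nonzero(d["mask"])
            if len(xs)==0: continue
            e=np.hypot(xs.mean()-u[0],ys.mean()-u[1])
            if e<40 and(best is None or e<best[0]):best=(e,d["mask"],d["p"])
        if best is not None: out.append((f,best[1]));print(c,label,"off",round(best[0],1),"p",round(best[2],2),best[1].sum())
        else: print(c,label,"none")
    return out
E
python3 - <<'E'
from h import *
for l,p0,z,M in(("tube_1",(.629,-.21,np.radians(115)),.01,TUBE),("tube_1",(.434,-.285,np.radians(100)),.01,TUBE),("reader",(.583,.102,np.radians(88)),0,READER)):
    v=masks(l,p0,z)
    for vv in [v]+[[x] for x in v]:
        p,c=fit(vv,M,p0,z);print(l,np.round(p[:2],4),round(np.degrees(p[2]),2),round(c,3))
E
```

```text
top tube_1 off 2.1 p 0.87 364
scene tube_1 off 2.3 p 0.9 550
tube_1 [ 0.6255 -0.2132] 119.63 0.244
tube_1 [ 0.6262 -0.2135] 119.79 0.131
tube_1 [ 0.6247 -0.2129] 119.45 0.096
top tube_1 off 3.1 p 0.66 391
scene tube_1 off 3.8 p 0.64 382
tube_1 [ 0.4337 -0.281 ] 104.91 0.271
tube_1 [ 0.4346 -0.2826] 104.85 0.131
tube_1 [ 0.4325 -0.2814] 104.08 0.108
top reader off 16.8 p 0.58 6351
scene reader off 25.8 p 0.73 7782
reader [0.5805 0.1014] 86.96 0.059
reader [0.5809 0.1011] 86.9 0.023
reader [0.5792 0.1017] 87.18 0.031
```

send_rows([
  {"jaw": 1,"twist": -1},
  {"jaw": 1,"twist": -1},
  {"jaw": 1,"twist": -1},
  {"jaw": 1,"twist": -1},
  {"jaw": 1,"twist": -1},
  {"jaw": 1,"twist": -1},
  {"jaw": 1,"twist": -1},
  {"jaw": 1,"twist": -1},
  {"jaw": 1,"twist": -1},
  {"jaw": 1,"twist": -1},
  {"jaw": 1,"twist": -1},
  {"jaw": 1,"twist": -1},
  {"jaw": 1,"twist": -1},
  {"jaw": 1,"twist": -1},
  {"jaw": 1,"twist": -1},
  {"jaw": 1,"twist": -1},
  {"jaw": 1,"twist": -1},
  {"jaw": 1,"twist": -1},
  {"jaw": 1,"twist": -1},
  {"jaw": 1,"twist": -1},
], force=30)

```text
schema error: expected keys jaw, linear, twist
```

send_rows([
  {"jaw": 1,"twist": -1},
  {"jaw": 1,"twist": -1},
  {"jaw": 1,"twist": -1},
  {"jaw": 1,"twist": -1},
  {"jaw": 1,"twist": -0.9},
  {"jaw": 0.2},
])

```text
schema error: expected keys jaw, linear, twist
```

```bash
cat > g.py <<'E'
import sys
from h import *
x,y,z,yaw=map(float,sys.argv[1:5])
s=env.read_state();R=np.array(s["tcp_rot"]);d=R.T@(np.array([x,y,z])-s["tcp_pos"])
yw=np.degrees(np.arctan2(R[1,0],R[0,0]))
print("t",round(s["time"],2),"tcp",np.round(s["tcp_pos"],4),"yaw",round(yw,2),"tilt",np.round(R[:2,2],3),"j",np.round(s["joints"],1),"open",round(s["opening"],4),"F",np.round(s["force"],1))
print("units xyz",np.round(d/.025,3),"twist units",round(-((yaw-yw+180)%360-180)/4,3))
E
python3 g.py .6304 -.2219 .06 119.6
```

```text
t 1.5 tcp [ 0.2491 -0.6808  0.2313] yaw 20.1 tilt [-0.  0.] j [64.5 33.9  2.8 92.2 -1.9 54.  -1.9] open 0.0852 F [ 0.7 -0.5 -0.3]
units xyz [ 20.632 -11.998   6.851] twist units -24.875
```

send_rows([
  {"jaw": 1,"linear": [0,0,0],"twist": -1},
  {"jaw": 1,"linear": [0,0,0],"twist": -1},
  {"jaw": 1,"linear": [0,0,0],"twist": -1},
  {"jaw": 1,"linear": [0,0,0],"twist": -1},
  {"jaw": 1,"linear": [0,0,0],"twist": -1},
  {"jaw": 1,"linear": [0,0,0],"twist": -1},
  {"jaw": 1,"linear": [0,0,0],"twist": -1},
  {"jaw": 1,"linear": [0,0,0],"twist": -1},
  {"jaw": 1,"linear": [0,0,0],"twist": -1},
  {"jaw": 1,"linear": [0,0,0],"twist": -1},
  {"jaw": 1,"linear": [0,0,0],"twist": -1},
  {"jaw": 1,"linear": [0,0,0],"twist": -1},
  {"jaw": 1,"linear": [0,0,0],"twist": -1},
  {"jaw": 1,"linear": [0,0,0],"twist": -1},
  {"jaw": 1,"linear": [0,0,0],"twist": -1},
  {"jaw": 1,"linear": [0,0,0],"twist": -1},
  {"jaw": 1,"linear": [0,0,0],"twist": -1},
  {"jaw": 1,"linear": [0,0,0],"twist": -1},
  {"jaw": 1,"linear": [0,0,0],"twist": -1},
  {"jaw": 1,"linear": [0,0,0],"twist": -1},
], force=30)

```text
time: 3.17
tcp_pos: [0.2489, -0.6809, 0.2313]
tcp_rot: [[-0.179, 0.984, -0.0], [0.984, 0.179, -0.0], [-0.0, -0.0, -1.0]]
force: [-0.4, 0.7, 0.0]
opening: 0.0856
grip_force: 0.0
```

send_rows([
  {"jaw": 0.3,"linear": [0,0,0],"twist": -1},
  {"jaw": 0.3,"linear": [0,0,0],"twist": -1},
  {"jaw": 0.3,"linear": [0,0,0],"twist": -1},
  {"jaw": 0.3,"linear": [0,0,0],"twist": -1},
  {"jaw": 0.3,"linear": [0,0,0],"twist": -0.9},
  {"jaw": 0.3,"linear": [0,0,0],"twist": 0},
])

```text
time: 3.67
tcp_pos: [0.2488, -0.681, 0.2312]
tcp_rot: [[-0.496, 0.868, -0.0], [0.868, 0.496, 0.0], [0.0, 0.0, -1.0]]
force: [-0.4, -0.8, -0.0]
opening: 0.0557
grip_force: 0.0
```

```bash
python3 g.py .6304 -.2219 .06 119.6
```

```text
t 3.67 tcp [ 0.2488 -0.681   0.2312] yaw 119.73 tilt [-0.  0.] j [ 81.1  35.5 -23.3  91.3  16.   56.5  82.5] open 0.0557 F [-0.4 -0.8 -0. ]
units xyz [ 8.373 22.362  6.851] twist units 0.034
```

send_rows([
  {"jaw": 0.3,"linear": [0.4,1,0],"twist": 0},
  {"jaw": 0.3,"linear": [0.4,1,0],"twist": 0},
  {"jaw": 0.3,"linear": [0.4,1,0],"twist": 0},
  {"jaw": 0.3,"linear": [0.4,1,0],"twist": 0},
  {"jaw": 0.3,"linear": [0.4,1,0],"twist": 0},
  {"jaw": 0.3,"linear": [0.4,1,0],"twist": 0},
  {"jaw": 0.3,"linear": [0.4,1,0],"twist": 0},
  {"jaw": 0.3,"linear": [0.4,1,0],"twist": 0},
  {"jaw": 0.3,"linear": [0.4,1,0],"twist": 0},
  {"jaw": 0.3,"linear": [0.4,1,0],"twist": 0},
  {"jaw": 0.3,"linear": [0.4,1,0],"twist": 0},
  {"jaw": 0.3,"linear": [0.4,1,0],"twist": 0},
  {"jaw": 0.3,"linear": [0.4,1,0],"twist": 0},
  {"jaw": 0.3,"linear": [0.4,1,0],"twist": 0},
  {"jaw": 0.3,"linear": [0.4,1,0],"twist": 0},
  {"jaw": 0.3,"linear": [0.4,1,0],"twist": 0},
  {"jaw": 0.3,"linear": [0.4,1,0],"twist": 0},
  {"jaw": 0.3,"linear": [0.4,1,0],"twist": 0},
  {"jaw": 0.3,"linear": [0.4,1,0],"twist": 0},
  {"jaw": 0.3,"linear": [0.4,1,0],"twist": 0},
])

```text
time: 5.33
tcp_pos: [0.5851, -0.2584, 0.2314]
tcp_rot: [[-0.494, 0.87, 0.0], [0.87, 0.494, -0.0], [-0.0, 0.0, -1.0]]
force: [-0.2, 0.1, 1.1]
opening: 0.0555
grip_force: 0.0
```

send_rows([
  {"jaw": 0.3,"linear": [0.1,0.6,0.8],"twist": 0},
  {"jaw": 0.3,"linear": [0.1,0.6,1],"twist": 0},
  {"jaw": 0.3,"linear": [0.1,0.6,1],"twist": 0},
  {"jaw": 0.3,"linear": [0.1,0.6,1],"twist": 0},
  {"jaw": 0.3,"linear": [0,0,1],"twist": 0},
  {"jaw": 0.3,"linear": [0,0,1],"twist": 0},
  {"jaw": 0.3,"linear": [0,0,0.8],"twist": 0},
  {"jaw": 0.3,"linear": [0,0,0],"twist": 0},
])

```text
time: 6.0
tcp_pos: [0.6283, -0.2204, 0.0619]
tcp_rot: [[-0.494, 0.869, -0.008], [0.869, 0.494, 0.002], [0.005, -0.006, -1.0]]
force: [-1.0, -0.3, 0.5]
opening: 0.0557
grip_force: 0.0
```

```bash
python3 g.py .6304 -.2219 .004 119.6
```

```text
t 6.0 tcp [ 0.6283 -0.2204  0.0619] yaw 119.63 tilt [-0.008  0.002] j [ 29.1  43.1 -20.4 104.8  23.5  36.8  24.2] open 0.0557 F [-1.  -0.3  0.5]
units xyz [-0.107  0.058  2.316] twist units 0.007
```

send_rows([
  {"jaw": 0.3,"linear": [0,0,0.7],"twist": 0},
  {"jaw": 0.3,"linear": [0,0,0.7],"twist": 0},
  {"jaw": 0.3,"linear": [0,0,0.6],"twist": 0},
  {"jaw": 0.3,"linear": [0,0,0.3],"twist": 0},
  {"jaw": 0.3,"linear": [0,0,0],"twist": 0},
  {"jaw": 0.3,"linear": [0,0,0],"twist": 0},
])

```text
time: 6.5
tcp_pos: [0.6318, -0.221, 0.0091]
tcp_rot: [[-0.495, 0.869, 0.0], [0.869, 0.495, -0.0], [-0.0, 0.0, -1.0]]
force: [0.6, 0.6, 0.3]
opening: 0.0554
grip_force: 0.0
```

```bash
python3 g.py .6304 -.2219 .004 119.6
```

```text
t 6.5 tcp [ 0.6318 -0.221   0.0091] yaw 119.68 tilt [ 0. -0.] j [ 27.5  47.1 -18.1 105.3  25.8  31.6  22.3] open 0.0554 F [0.6 0.6 0.3]
units xyz [-0.003 -0.064  0.204] twist units 0.02
```

send_rows([
  {"jaw": 0.3,"linear": [0,-0.1,0.2],"twist": 0},
  {"jaw": -1,"linear": [0,0,0],"twist": 0},
  {"jaw": -1,"linear": [0,0,0],"twist": 0},
  {"jaw": -1,"linear": [0,0,0],"twist": 0},
  {"jaw": -1,"linear": [0,0,0],"twist": 0},
  {"jaw": -1,"linear": [0,0,0],"twist": 0},
  {"jaw": -1,"linear": [0,0,0],"twist": 0},
  {"jaw": -1,"linear": [0,0,0],"twist": 0},
  {"jaw": -1,"linear": [0,0,0],"twist": 0},
], force=30)

```text
time: 7.25
tcp_pos: [0.6298, -0.2223, 0.0043]
tcp_rot: [[-0.495, 0.869, 0.001], [0.869, 0.495, -0.0], [-0.001, 0.001, -1.0]]
force: [-0.4, 0.3, 4.2]
opening: 0.0146
grip_force: 29.5
```

send_rows([
  {"jaw": -1,"linear": [0,0,-0.4],"twist": 0},
  {"jaw": -1,"linear": [0,0,-1],"twist": 0},
  {"jaw": -1,"linear": [0,0,-1],"twist": 0},
  {"jaw": -1,"linear": [0,0,-1],"twist": 0},
  {"jaw": -1,"linear": [0,0,-1],"twist": 0},
  {"jaw": -1,"linear": [0,0,0],"twist": 1},
  {"jaw": -1,"linear": [0,0,0],"twist": 1},
  {"jaw": -1,"linear": [0,0,0],"twist": 1},
  {"jaw": -1,"linear": [0,0,0],"twist": 1},
  {"jaw": -1,"linear": [0,0,0],"twist": 1},
  {"jaw": -1,"linear": [0,0,0],"twist": 1},
  {"jaw": -1,"linear": [0,0,0],"twist": 1},
  {"jaw": -1,"linear": [0,0,0],"twist": 1},
  {"jaw": -1,"linear": [0,0,0],"twist": 0.2},
  {"jaw": -1,"linear": [0,0,0],"twist": 0},
  {"jaw": -1,"linear": [0,0,0],"twist": 0},
])

```text
time: 8.58
tcp_pos: [0.6291, -0.2221, 0.1138]
tcp_rot: [[0.053, 0.999, -0.0], [0.999, -0.053, 0.0], [0.0, -0.0, -1.0]]
force: [0.5, -0.2, 0.2]
opening: 0.0147
grip_force: 29.1
```

```bash
python3 - <<'E'
c,s=__import__('math').cos,__import__('math').sin
for y in(37,-37):
  a=0.017453*87; x=-10
  print(.5803+(x*c(a)-y*s(a))/1e3,.1013+(x*s(a)+y*c(a))/1e3)
E
python3 g.py .6167 .0894 .118 87
python3 - <<'E'
from h import *
f=env.snapshot("scene");cv2.imwrite("pics/s1.png",cv2.resize(f["frame"][180:330,120:320,::-1],None,fx=3,fy=3))
E
```

```text
0.5428271428008804 0.09325108868638807
0.6167256297874443 0.08937634726318927
t 8.58 tcp [ 0.6291 -0.2221  0.1138] yaw 86.99 tilt [-0.  0.] j [ 24.8  38.1 -13.7 104.1  13.3  39.4   0.5] open 0.0147 F [ 0.5 -0.2  0.2]
units xyz [12.416 -1.151 -0.166] twist units -0.002
```

View pics/s1.png

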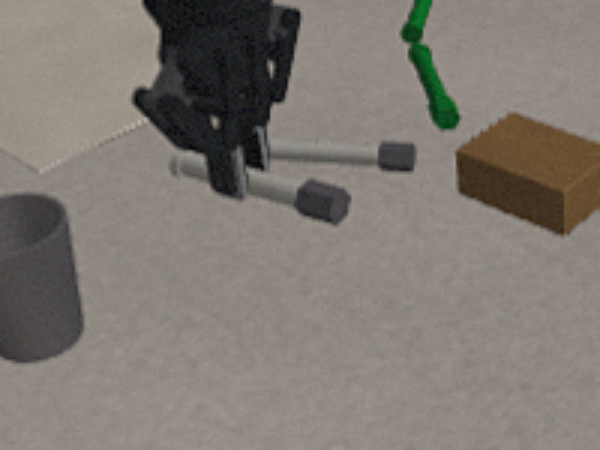

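send_rows([
  {"jaw": -1,"linear": [0.9,-0.1,0],"twist": 0},
  {"jaw": -1,"linear": [0.9,-0.1,0],"twist": 0},
  {"jaw": -1,"linear": [0.9,-0.1,0],"twist": 0},
  {"jaw": -1,"linear": [0.9,-0.1,0],"twist": 0},
  {"jaw": -1,"linear": [0.9,-0.1,0],"twist": 0},
  {"jaw": -1,"linear": [0.9,-0.1,0],"twist": 0},
  {"jaw": -1,"linear": [0.9,-0.1,0],"twist": 0},
  {"jaw": -1,"linear": [0.9,-0.1,0],"twist": 0},
  {"jaw": -1,"linear": [0.9,-0.1,0],"twist": 0},
  {"jaw": -1,"linear": [0.9,-0.1,0],"twist": 0},
  {"jaw": -1,"linear": [0.9,-0.1,0],"twist": 0},
  {"jaw": -1,"linear": [0.9,0,0],"twist": 0},
  {"jaw": -1,"linear": [0.9,0,0],"twist": 0},
  {"jaw": -1,"linear": [0.7,0,0],"twist": 0},
  {"jaw": -1,"linear": [0,0,1],"twist": 0},
  {"jaw": -1,"linear": [0,0,1],"twist": 0},
  {"jaw": -1,"linear": [0,0,0.5],"twist": 0},
  {"jaw": -1,"linear": [0,0,0],"twist": 0},
  {"jaw": -1,"linear": [0,0,0],"twist": 0},
  {"jaw": -1,"linear": [0,0,0],"twist": 0},
])

```text
time: 10.3
tcp_pos: [0.6195, 0.0886, 0.0521]
tcp_rot: [[0.055, 0.999, 0.001], [0.999, -0.055, 0.0], [0.0, 0.001, -1.0]]
force: [-0.3, 0.8, -0.5]
opening: 0.0147
grip_force: 29.2
```

```bash
python3 g.py .6167 .0894 .018 87
python3 - <<'E'
from h import *
f=env.snapshot("scene");cv2.imwrite("pics/s2.png",cv2.resize(f["frame"][220:370,300:500,::-1],None,fx=4,fy=4))
for c in("scene","top"):
  if c=="top":env.snapshot(c)
  print([(np.round(d["location"],3).tolist(),round(d["p"],2)) for d in env.mark_of(c,"tube_1_cap")])
E
```

```text
t 10.3 tcp [0.6195 0.0886 0.0521] yaw 86.87 tilt [0.001 0.   ] j [ -5.2  40.6 -10.2 111.1  13.6  29.4 -28.1] open 0.0147 F [-0.3  0.8 -0.5]
units xyz [ 0.026 -0.114  1.365] twist units -0.032
[([0.422, -0.234, 0.013], 0.82), ([0.346, -0.232, 0.012], 0.78), ([0.133, -0.354, 0.012], 0.47)]
[([0.342, -0.232, 0.008], 0.95), ([0.13, -0.35, 0.007], 0.77), ([0.425, -0.234, 0.01], 0.63)]
```

View pics/s2.png

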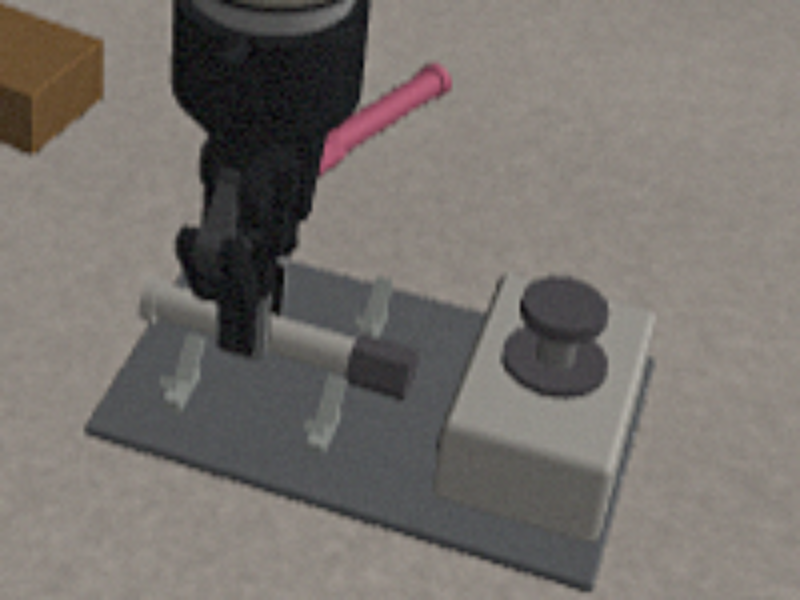

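The crop shows the tube level above the right-hand cradle, with its cap at crop (380,365) pointing towards the key. I'll lower it and look for contact force.

send_rows([
  {"jaw": -1,"linear": [0,-0.1,0.4],"twist": 0},
  {"jaw": -1,"linear": [0,0,0.4],"twist": 0},
  {"jaw": -1,"linear": [0,0,0.3],"twist": 0},
  {"jaw": -1,"linear": [0,0,0.1],"twist": 0},
  {"jaw": -1,"linear": [0,0,0.1],"twist": 0},
  {"jaw": -1,"linear": [0,0,0],"twist": 0},
  {"jaw": -1,"linear": [0,0,0],"twist": 0},
])

```text
time: 11.08
tcp_pos: [0.6172, 0.0888, 0.0188]
tcp_rot: [[0.054, 0.999, 0.002], [0.999, -0.054, 0.0], [0.0, 0.002, -1.0]]
force: [1.8, -0.6, 0.0]
opening: 0.0147
grip_force: 29.1
```

```bash
python3 g.py .6167 .0894 .018 87
```

```text
t 11.08 tcp [0.6172 0.0888 0.0188] yaw 86.91 tilt [0.002 0.   ] j [ -6.   43.4  -9.1 111.8  14.5  25.8 -28.9] open 0.0147 F [ 1.8 -0.6  0. ]
units xyz [ 0.022 -0.022  0.031] twist units -0.023
```

send_rows([
  {"jaw": -1,"linear": [0,0,0.05],"twist": 0},
  {"jaw": -0.5,"linear": [0,0,0],"twist": 0},
  {"jaw": -0.3,"linear": [0,0,0],"twist": 0},
  {"jaw": -0.1,"linear": [0,0,0],"twist": 0},
  {"jaw": -0.1,"linear": [0,0,0],"twist": 0},
  {"jaw": -0.1,"linear": [0,0,0],"twist": 0},
  {"jaw": -0.1,"linear": [0,0,-0.6],"twist": 0},
  {"jaw": -0.1,"linear": [0,0,-1],"twist": 0},
  {"jaw": -0.1,"linear": [0,0,-1],"twist": 0},
  {"jaw": -0.1,"linear": [0,0,-1],"twist": 0},
  {"jaw": -0.1,"linear": [0,0,-1],"twist": 0},
  {"jaw": -0.1,"linear": [0,0,0],"twist": -1},
  {"jaw": -0.1,"linear": [0,0,0],"twist": -1},
  {"jaw": -0.1,"linear": [0,0,0],"twist": -1},
  {"jaw": -0.1,"linear": [0,0,0],"twist": -1},
  {"jaw": -0.1,"linear": [0,0,0],"twist": -0.4},
  {"jaw": -0.1,"linear": [0,0,0],"twist": 0},
])

```text
time: 12.5
tcp_pos: [0.6158, 0.0888, 0.1323]
tcp_rot: [[-0.25, 0.968, -0.001], [0.968, 0.25, 0.0], [0.0, -0.001, -1.0]]
force: [0.2, -0.0, -0.4]
opening: 0.0383
grip_force: 0.0
```

```bash
python3 g.py .436 -.2912 .12 104.7
python3 - <<'E'
from h import *
p0=(.6172,.0994,np.radians(87))
v=masks("tube_1",p0,.024)
for vv in [v]+[[x] for x in v]:
    p,c=fit(vv,TUBE,p0,.024);print(np.round(p[:2],4),round(np.degrees(p[2]),2),round(c,3))
E
```

```text
t 12.5 tcp [0.6158 0.0888 0.1323] yaw 104.48 tilt [-0.001  0.   ] j [-1.000e-01  3.450e+01 -1.740e+01  1.094e+02  1.580e+01  3.850e+01
 -1.270e+01] open 0.0383 F [ 0.2 -0.  -0.4]
units xyz [-12.918 -10.765   0.496] twist units -0.055
top tube_1 none
scene tube_1 off 2.2 p 0.81 629
[0.6167 0.0997] 86.95 0.137
[0.6167 0.0997] 86.95 0.137
```

send_rows([
  {"jaw": 0.3,"linear": [-1,-0.9,0],"twist": 0},
  {"jaw": 0.3,"linear": [-1,-0.9,0],"twist": 0},
  {"jaw": 0.3,"linear": [-1,-0.9,0],"twist": 0},
  {"jaw": 0.3,"linear": [-1,-0.9,0],"twist": 0},
  {"jaw": 0.3,"linear": [-1,-0.8,0],"twist": 0},
  {"jaw": 0.3,"linear": [-1,-0.8,0],"twist": 0},
  {"jaw": 0.3,"linear": [-1,-0.8,0],"twist": 0},
  {"jaw": 0.3,"linear": [-1,-0.8,0],"twist": 0},
  {"jaw": 0.3,"linear": [-1,-0.8,0],"twist": 0},
  {"jaw": 0.3,"linear": [-1,-0.8,0],"twist": 0},
  {"jaw": 0.3,"linear": [-1,-0.8,0],"twist": 0},
  {"jaw": 0.3,"linear": [-1,-0.8,0],"twist": 0},
  {"jaw": 0.3,"linear": [-0.9,-0.8,0],"twist": 0},
  {"jaw": 0.3,"linear": [0,0,1],"twist": 0},
  {"jaw": 0.3,"linear": [0,0,1],"twist": 0},
  {"jaw": 0.3,"linear": [0,0,1],"twist": 0},
  {"jaw": 0.3,"linear": [0,0,0.4],"twist": 0},
  {"jaw": 0.3,"linear": [0,0,0],"twist": 0},
  {"jaw": 0.3,"linear": [0,0,0],"twist": 0},
  {"jaw": 0.3,"linear": [0,0,0],"twist": 0},
])

```text
time: 14.37
tcp_pos: [0.4365, -0.2909, 0.0485]
tcp_rot: [[-0.251, 0.968, 0.002], [0.968, 0.251, -0.001], [-0.001, 0.001, -1.0]]
force: [0.3, -0.8, 0.2]
opening: 0.0553
grip_force: 0.0
```

```bash
python3 g.py .436 -.2912 .0045 104.7
```

```text
t 14.37 tcp [ 0.4365 -0.2909  0.0485] yaw 104.53 tilt [ 0.002 -0.001] j [ 38.7  36.9 -13.6 124.1  22.9  21.3  20.8] open 0.0553 F [ 0.3 -0.8  0.2]
units xyz [-0.003 -0.024  1.761] twist units -0.043
```

send_rows([
  {"jaw": 0.3,"linear": [0,0,0.7],"twist": 0},
  {"jaw": 0.3,"linear": [0,0,0.6],"twist": 0},
  {"jaw": 0.3,"linear": [0,0,0.3],"twist": 0},
  {"jaw": 0.3,"linear": [0,0,0.15],"twist": 0},
  {"jaw": 0.3,"linear": [0,0,0],"twist": 0},
  {"jaw": -1,"linear": [0,0,0],"twist": 0},
  {"jaw": -1,"linear": [0,0,0],"twist": 0},
  {"jaw": -1,"linear": [0,0,0],"twist": 0},
  {"jaw": -1,"linear": [0,0,0],"twist": 0},
  {"jaw": -1,"linear": [0,0,0],"twist": 0},
  {"jaw": -1,"linear": [0,0,0],"twist": 0},
  {"jaw": -1,"linear": [0,0,0],"twist": 0},
  {"jaw": -1,"linear": [0,0,0],"twist": 0},
])

```text
time: 15.45
tcp_pos: [0.4359, -0.2912, 0.0045]
tcp_rot: [[-0.25, 0.968, 0.001], [0.968, 0.25, -0.001], [-0.001, 0.001, -1.0]]
force: [-0.8, -0.1, 6.6]
opening: 0.0146
grip_force: 29.6
```

send_rows([
  {"jaw": -1,"linear": [0,0,-0.4],"twist": 0},
  {"jaw": -1,"linear": [0,0,-1],"twist": 0},
  {"jaw": -1,"linear": [0,0,-1],"twist": 0},
  {"jaw": -1,"linear": [0,0,-1],"twist": 0},
  {"jaw": -1,"linear": [0,0,-1],"twist": 0},
  {"jaw": -1,"linear": [0,0,0],"twist": 1},
  {"jaw": -1,"linear": [0,0,0],"twist": 1},
  {"jaw": -1,"linear": [0,0,0],"twist": 1},
  {"jaw": -1,"linear": [0,0,0],"twist": 1},
  {"jaw": -1,"linear": [0,0,0],"twist": 0.4},
  {"jaw": -1,"linear": [0,0,0],"twist": 0},
  {"jaw": -1,"linear": [0,0,0],"twist": 0},
])

```text
time: 16.45
tcp_pos: [0.4354, -0.2907, 0.114]
tcp_rot: [[0.053, 0.999, -0.0], [0.999, -0.053, -0.0], [-0.0, -0.0, -1.0]]
force: [-0.8, 0.1, 0.1]
opening: 0.0146
grip_force: 29.5
```

```bash
python3 g.py .5428 .0933 .06 87
```

```text
t 16.45 tcp [ 0.4354 -0.2907  0.114 ] yaw 86.99 tilt [-0. -0.] j [ 39.1  30.2 -13.8 122.6  14.5  28.6  11.3] open 0.0146 F [-0.8  0.1  0.1]
units xyz [15.566  3.485  2.158] twist units -0.003
```

send_rows([
  {"jaw": -1,"linear": [1,0.3,0],"twist": 0},
  {"jaw": -1,"linear": [1,0.3,0],"twist": 0},
  {"jaw": -1,"linear": [1,0.3,0],"twist": 0},
  {"jaw": -1,"linear": [1,0.2,0],"twist": 0},
  {"jaw": -1,"linear": [1,0.2,0],"twist": 0},
  {"jaw": -1,"linear": [1,0.2,0],"twist": 0},
  {"jaw": -1,"linear": [1,0.2,0],"twist": 0},
  {"jaw": -1,"linear": [1,0.2,0],"twist": 0},
  {"jaw": -1,"linear": [1,0.2,0],"twist": 0},
  {"jaw": -1,"linear": [1,0.2,0],"twist": 0},
  {"jaw": -1,"linear": [1,0.2,0],"twist": 0},
  {"jaw": -1,"linear": [1,0.2,0],"twist": 0},
  {"jaw": -1,"linear": [1,0.2,0],"twist": 0},
  {"jaw": -1,"linear": [1,0.2,0],"twist": 0},
  {"jaw": -1,"linear": [1,0.2,0],"twist": 0},
  {"jaw": -1,"linear": [0.6,0.2,0],"twist": 0},
  {"jaw": -1,"linear": [0,0,0.8],"twist": 0},
  {"jaw": -1,"linear": [0,0,0.8],"twist": 0},
  {"jaw": -1,"linear": [0,0,0.6],"twist": 0},
  {"jaw": -1,"linear": [0,0,0],"twist": 0},
])

```text
time: 18.12
tcp_pos: [0.5417, 0.0936, 0.0562]
tcp_rot: [[0.052, 0.999, -0.006], [0.999, -0.052, -0.001], [-0.001, -0.006, -1.0]]
force: [-0.6, 0.0, -0.5]
opening: 0.0146
grip_force: 29.5
```

send_rows([
  {"jaw": -1,"linear": [0,0,0],"twist": 0},
  {"jaw": -1,"linear": [0,0,0],"twist": 0},
  {"jaw": -1,"linear": [0,0,0],"twist": 0},
])

```text
time: 18.37
tcp_pos: [0.5447, 0.0939, 0.0598]
tcp_rot: [[0.054, 0.999, 0.002], [0.999, -0.054, 0.0], [0.001, 0.002, -1.0]]
force: [-0.1, 0.5, 0.3]
opening: 0.0147
grip_force: 29.5
```

```bash
python3 g.py .5428 .0933 .0185 87
python3 - <<'E'
from h import *
f=env.snapshot("scene");cv2.imwrite("pics/s3.png",cv2.resize(f["frame"][220:370,300:500,::-1],None,fx=4,fy=4))
E
```

```text
t 18.37 tcp [0.5447 0.0939 0.0598] yaw 86.9 tilt [0.002 0.   ] j [ -8.2  36.5  -8.6 120.5  12.8  23.7 -30. ] open 0.0147 F [-0.1  0.5  0.3]
units xyz [-0.027 -0.078  1.65 ] twist units -0.026
```

View pics/s3.png

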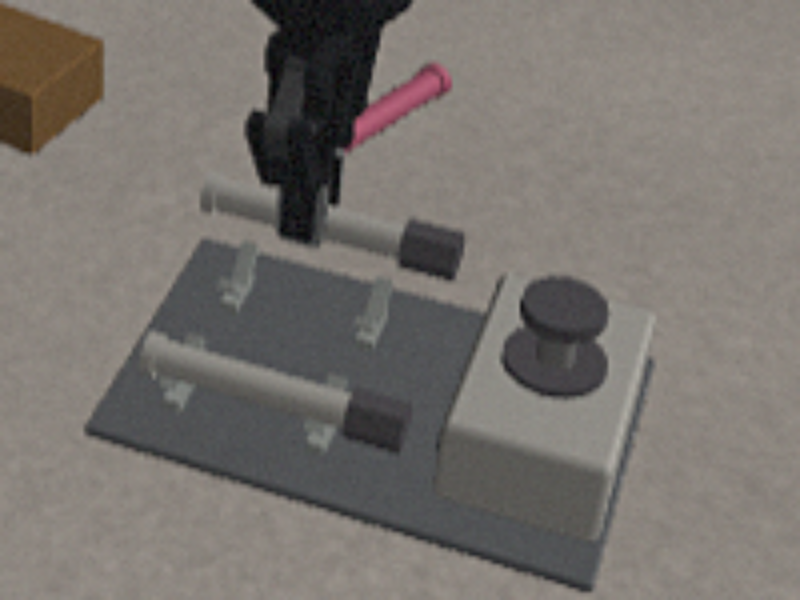

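The first tube is seated in the near cradle, with its cap at crop (378,415). The second is level above the far cradle, with its cap at (432,248) towards the key. I'll lower it and release it.

send_rows([
  {"jaw": -1,"linear": [0,-0.05,0.5],"twist": 0},
  {"jaw": -1,"linear": [0,0,0.5],"twist": 0},
  {"jaw": -1,"linear": [0,0,0.3],"twist": 0},
  {"jaw": -1,"linear": [0,0,0.2],"twist": 0},
  {"jaw": -1,"linear": [0,0,0.1],"twist": 0},
  {"jaw": -1,"linear": [0,0,0.05],"twist": 0},
  {"jaw": -1,"linear": [0,0,0],"twist": 0},
  {"jaw": -1,"linear": [0,0,0],"twist": 0},
])

```text
time: 19.08
tcp_pos: [0.5435, 0.0938, 0.0185]
tcp_rot: [[0.054, 0.999, 0.002], [0.999, -0.054, -0.0], [0.0, 0.002, -1.0]]
force: [-0.1, -0.2, 4.6]
opening: 0.0146
grip_force: 29.9
```

```bash
python3 g.py .5428 .0933 .0185 87
```

```text
t 19.08 tcp [0.5435 0.0938 0.0185] yaw 86.93 tilt [ 0.002 -0.   ] j [ -9.6  40.6  -6.8 121.2  13.9  18.9 -31. ] open 0.0146 F [-0.1 -0.2  4.6]
units xyz [-0.022 -0.028 -0.002] twist units -0.017
```

send_rows([
  {"jaw": -0.5,"linear": [0,0,0],"twist": 0},
  {"jaw": -0.3,"linear": [0,0,0],"twist": 0},
  {"jaw": -0.1,"linear": [0,0,0],"twist": 0},
  {"jaw": -0.1,"linear": [0,0,0],"twist": 0},
  {"jaw": -0.1,"linear": [0,0,0],"twist": 0},
  {"jaw": -0.1,"linear": [0,0,-0.6],"twist": 0},
  {"jaw": -0.1,"linear": [0,0,-1],"twist": 0},
  {"jaw": -0.1,"linear": [0,0,-1],"twist": 0},
  {"jaw": -0.1,"linear": [0,0,-1],"twist": 0},
  {"jaw": -0.1,"linear": [0,0,-1],"twist": 0},
  {"jaw": -1,"linear": [0,0,0],"twist": 0},
  {"jaw": -1,"linear": [0,0,0],"twist": 0},
  {"jaw": -1,"linear": [0,0,0],"twist": 0},
  {"jaw": -1,"linear": [0,0,0],"twist": 0},
  {"jaw": -1,"linear": [0,0,0],"twist": 0},
])

```text
time: 20.33
tcp_pos: [0.5417, 0.0937, 0.1312]
tcp_rot: [[0.054, 0.999, -0.003], [0.999, -0.054, -0.001], [-0.001, -0.003, -1.0]]
force: [0.1, 0.6, -0.4]
opening: 0.0005
grip_force: 0.0
```

```bash
python3 g.py .5862 .2131 .10 87
python3 - <<'E'
from h import *
for p0 in((.5434,.1033,np.radians(87)),(.6172,.0994,np.radians(87))):
  v=masks("tube_1",p0,.024)
  for vv in [[x] for x in v]:
    p,c=fit(vv,TUBE,p0,.024);print(np.round(p[:2],4),round(np.degrees(p[2]),2),round(c,3))
for c in("scene","top"): print([(np.round(d["location"],4).tolist(),round(d["p"],2)) for d in env.mark_of(c,"key_head")])
f=env.snapshot("scene");cv2.imwrite("pics/s4.png",cv2.resize(f["frame"][220:370,300:500,::-1],None,fx=4,fy=4))
E
```

```text
t 20.33 tcp [0.5417 0.0937 0.1312] yaw 86.91 tilt [-0.003 -0.001] j [ -6.2  29.9 -11.3 118.8  10.5  32.4 -28. ] open 0.0005 F [ 0.1  0.6 -0.4]
units xyz [4.868 1.524 1.239] twist units -0.023
top tube_1 off 17.9 p 0.63 113
scene tube_1 off 3.7 p 0.81 640
[0.5431 0.0963] 89.34 2.713
[0.5432 0.104 ] 87.33 0.104
top tube_1 off 14.3 p 0.53 194
scene tube_1 off 2.5 p 0.69 694
[0.6188 0.0976] 86.51 1.306
[0.6166 0.0993] 87.19 0.083
[([0.5851, 0.2131, 0.0838], 0.85)]
[([0.5824, 0.2115, 0.0873], 0.55)]
```

View pics/s4.png

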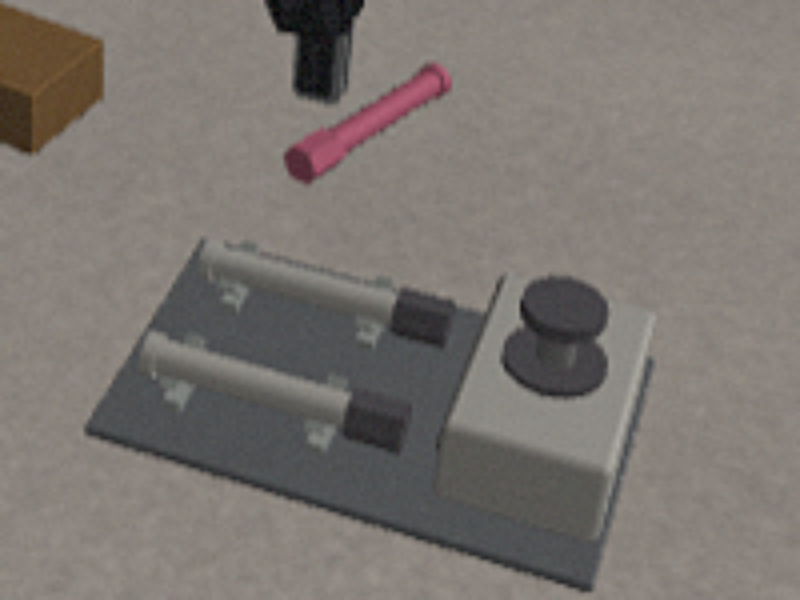

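Both tubes are seated with their caps, at crop (425,318) and (378,415), towards the key. The fits put them within 1 mm. Next I'll move over the key.

send_rows([
  {"jaw": -1,"linear": [0.8,0.25,0],"twist": 0},
  {"jaw": -1,"linear": [0.8,0.25,0],"twist": 0},
  {"jaw": -1,"linear": [0.8,0.25,0],"twist": 0},
  {"jaw": -1,"linear": [0.8,0.25,0],"twist": 0},
  {"jaw": -1,"linear": [0.8,0.25,0],"twist": 0},
  {"jaw": -1,"linear": [0.8,0.2,0],"twist": 0},
  {"jaw": -1,"linear": [0,0,0.5],"twist": 0},
  {"jaw": -1,"linear": [0,0,0.5],"twist": 0},
  {"jaw": -1,"linear": [0,0,0.3],"twist": 0},
  {"jaw": -1,"linear": [0,0,0],"twist": 0},
  {"jaw": -1,"linear": [0,0,0],"twist": 0},
  {"jaw": -1,"linear": [0,0,0],"twist": 0},
  {"jaw": -1,"linear": [0,0,0],"twist": 0},
])

```text
time: 21.97
tcp_pos: [0.5858, 0.2111, 0.1004]
tcp_rot: [[0.055, 0.998, 0.001], [0.998, -0.055, -0.0], [-0.0, 0.001, -1.0]]
force: [-1.0, -0.0, 0.1]
opening: -0.0001
grip_force: 0.0
```

```bash
python3 g.py .5855 .2128 .074 87
```

```text
t 21.97 tcp [0.5858 0.2111 0.1004] yaw 86.84 tilt [ 0.001 -0.   ] j [-17.   36.4 -10.1 110.5  10.7  34.  -37.2] open -0.0001 F [-1.  -0.   0.1]
units xyz [ 0.068 -0.015  1.058] twist units -0.039
```

send_rows([
  {"jaw": -1,"linear": [0.05,0,0.2],"twist": 0},
  {"jaw": -1,"linear": [0,0,0.2],"twist": 0},
  {"jaw": -1,"linear": [0,0,0.15],"twist": 0},
  {"jaw": -1,"linear": [0,0,0.1],"twist": 0},
  {"jaw": -1,"linear": [0,0,0.1],"twist": 0},
  {"jaw": -1,"linear": [0,0,0.1],"twist": 0},
  {"jaw": -1,"linear": [0,0,0.05],"twist": 0},
  {"jaw": -1,"linear": [0,0,0],"twist": 0},
  {"jaw": -1,"linear": [0,0,0],"twist": 0},
  {"jaw": -1,"linear": [0,0,0],"twist": 0},
])

```text
time: 22.8
tcp_pos: [0.5852, 0.2129, 0.0777]
tcp_rot: [[0.054, 0.999, -0.0], [0.999, -0.054, -0.0], [-0.0, -0.0, -1.0]]
force: [-1.5, -0.3, 5.3]
opening: 0.0
grip_force: 2.5
```

```bash
python3 g.py .5855 .2128 .074 87
```

```text
t 22.8 tcp [0.5852 0.2129 0.0777] yaw 86.91 tilt [-0. -0.] j [-17.5  38.2  -9.5 111.   11.2  31.7 -37.7] open 0.0 F [-1.5 -0.3  5.3]
units xyz [-0.005  0.013  0.149] twist units -0.024
```

send_rows([
  {"jaw": -1,"linear": [0,0,0.05],"twist": 0},
  {"jaw": -1,"linear": [0,0,0.05],"twist": 0},
  {"jaw": -1,"linear": [0,0,0.05],"twist": 0},
  {"jaw": -1,"linear": [0,0,0],"twist": 0},
  {"jaw": -1,"linear": [0,0,0],"twist": 0},
  {"jaw": -1,"linear": [0,0,0],"twist": 0},
  {"jaw": -1,"linear": [0,0,0],"twist": 0},
  {"jaw": -1,"linear": [0,0,0],"twist": 0},
  {"jaw": -1,"linear": [0,0,0],"twist": 0},
  {"jaw": -1,"linear": [0,0,0],"twist": 0},
  {"jaw": -1,"linear": [0,0,0],"twist": 0},
  {"jaw": -1,"linear": [0,0,0],"twist": 0},
])

```text
time: 23.8
tcp_pos: [0.5852, 0.2129, 0.0741]
tcp_rot: [[0.054, 0.999, -0.0], [0.999, -0.054, -0.0], [-0.0, -0.0, -1.0]]
force: [-2.3, -0.4, 5.9]
opening: -0.0001
grip_force: 3.0
```

```bash
python3 g.py .5855 .2128 .074 87
python3 - <<'E'
from h import *
f=env.snapshot("scene");cv2.imwrite("pics/s5.png",cv2.resize(f["frame"][220:370,300:500,::-1],None,fx=4,fy=4))
E
```

```text
t 23.8 tcp [0.5852 0.2129 0.0741] yaw 86.9 tilt [-0. -0.] j [-17.6  38.5  -9.4 111.1  11.3  31.3 -37.8] open -0.0001 F [-2.3 -0.4  5.9]
units xyz [-0.005  0.012  0.005] twist units -0.024
```

View pics/s5.png

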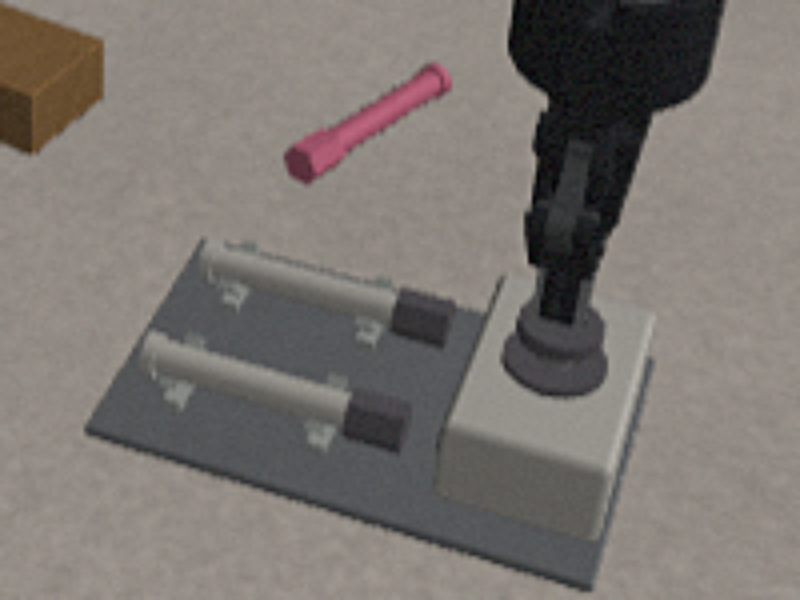

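The fingers hold the key head, at crop (563,325), about 10 mm down with 5.9 N. Both tubes still lie in their cradles, so I'm handing in.

```bash
python3 -c "
from rig import env
print(env.sign_off())"
```

```text
the job is handed in; nothing more can be done
None
```

Both tubes lie in the cradles with their caps towards the key, the key is held about 10 mm down with about 6 N, and the job was handed in at about 24 s; the hand-in call did not report a verdict.

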